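# Move the cutting board to the other fold-down hook

### The arm

A 6-joint arm with a two-finger parallel gripper is mounted at the origin on the work surface. World frame = base frame: x ahead of the robot, y to its left, z up, the work surface at z = 0. Lengths are in mm, angles in rad, forces in N, time in s.
With the tool pointing down it reaches from about 350 to 875 mm from the base axis. Payload 4.2 kg.
Tool frame: the origin (TCP) lies midway between the tips of the shut fingers; the grasp point (between the pads) lies behind it (arm.grip_point_offset is the z of the grasp point in the tool frame, in mm); z points along the fingers, x is the direction in which the jaws open and shut, and the axes are right-handed (so a half turn about z gives the same grasp; the last joint's range is limited). The gripper opens to 85 mm and grips with 20 to 120 N. Pads are 22 mm wide; open, the fingers measure 114 mm over their backs; the gripper's body (76 mm by 85 mm) begins 54 mm behind the grasp point. The pads swing forward as they close: fully open they stand 13 mm farther back than shut.
Start: joints at [1.447, 0.385, 0.008, 0, -1.194, -0.259], TCP at [233.416, 579.755, 231.312] pointing down, gripper open.
Joint ranges: [-3.14, 3.14], [-1.21, 2.06], [-1.07, 1.41], [-3.16, 2.05], [-2.99, -0.16], [-3.1, 3.1]. Speed limits (rad/s): [2.79, 2.79, 3.14, 3.14, 3.14, 3.14].

### API

Orientations are given as a unit quaternion [w, x, y, z].
In Python, from rig import arm gives the robot as it stands.
- The arm moves only by the tool jog_arm, never from a script. Its argument "commands" is a list of rows, each a list of 5 numbers: the opening, from -1 (shut) to 1 (fully open), then the shift along the world's x, y, z in mm, then the turn about the world's z in rad. In form: [[jaw, dx, dy, dz, spin], ...]. A call has 1 to 5 rows; each row is the pose to reach, as a shift and turn from the pose commanded when the call began; what a row does not reach only later rows make up. A row lasts 1/10 s, in which the tool goes at most 50 mm and 8.59 degrees, less where a joint would pass 70% of its speed; a pose out of reach is approached as far as the arm can. A call with a gripper value outside its range is refused whole. The fingers move at their own pace and stop on an object; "force" is the grip in N (left out, the last holds). Time passes only in rows, so rows that repeat a pose let the fingers close. It gives the time, the measured TCP pose, the force and the opening at its end, in the units of the state.
- arm.get_obs(): the state, without advancing time (a new reading comes with each control period).
- arm.grab_frame(name): name is "side" or "top"; returns a dict with "pixels" (420x560x3 uint8, red, green, blue), "fx", "fy", "cx", "cy" (pixels), "world_from_camera" (4x4, takes a point from camera to world coordinates). Camera axes: x right, y down, z forward; pixel columns grow to the right and rows downward; lengths in mm; the calibration is good to about 2 mm. A picture is of the moment at which its call begins. There is no depth.
- arm.close_job(): hands the job in, once; it reports no verdict.
The state is a dict: "clock": time; "qpos": joint angles; "joint_vel": joint speeds; "joint_efforts": joint torques, N m; "ee_pos": TCP position; "eef_rot": TCP orientation; "wrist_force": force on the tool from outside, world axes, zero at the start; "torque": the same for the moment, N m; "finger_gap": opening from 0.0 (shut) to 1.0 (fully open).
Only numpy, scipy, OpenCV 4.12 (cv2) and the standard library are available. Lean on these libraries where they do the work, as an engineer would, in place of code of your own. Each camera call takes 0.05 s, during which the arm holds its last target.

### The job

The turquoise cutting board hangs on the red fold-down hook, where the lunch-box trays have to pass. First unfold the yellow hook all the way down, then move the board over and leave it hanging freely on the yellow hook, and last fold the emptied red hook up flat against its post. Never set the board down or drop it, and leave the lunch-box tray, the steel pan and the jar where they are.

Things in the scene. Friction and masses are not known exactly. Their poses are not given: they have to be found in the camera images.
- hook_red (a joint): hinge of the red hook: 0 = folded up flat, on a stop (arm straight up, its end above the post's top), 1.57 = fully unfolded on its stop (arm level). At angle q the arm points along -sin(q) x + cos(q) z of point red_hinge. Stiff with friction (0.07 N m), no spring or latch: it stays where it is left. It starts fully unfolded, carrying the board.
- hook_yellow (a joint): hinge of the yellow hook: 0 = folded up flat, on a stop (arm straight up, its end above the post's top), 1.57 = fully unfolded on its stop (arm level). At angle q the arm points along -sin(q) x + cos(q) z of point yellow_hinge. Stiff with friction (0.07 N m), no spring or latch: it stays where it is left. It starts empty and folded up, or a little off flat.
- red_hinge (a point): centre of the red hook's hinge pin, 200 mm above the table, on a fixed upright aluminium post (50 mm wide, 16 mm thick, 235 mm high, red band low down, 110 x 120 x 10 mm foot). Axes are the post's: z up, y along the pin, -x the side the hook unfolds to (roughly the robot's). The post's front face lies 15 mm behind the pin (+x)
- yellow_hinge (a point): centre of the yellow hook's hinge pin, 200 mm above the table, on a fixed upright aluminium post (50 mm wide, 16 mm thick, 235 mm high, yellow band low down, 110 x 120 x 10 mm foot). Axes are the post's: z up, y along the pin, -x the side the hook unfolds to (roughly the robot's). The post's front face lies 15 mm behind the pin (+x)
- red_tip (a point): end of the red hook's arm, on its centre line, 110 mm from the pin. The arm is a flat bar 16 mm wide (along the pin), 10 mm thick (centred on the pin's line). Its last 7 mm carry a lip that rises 16 mm above the arm's upper face when unfolded, and points back over the post's top when folded. Axes turn with the arm: z along it away from the pin, x the lip's direction
- yellow_tip (a point): end of the yellow hook's arm, on its centre line, 110 mm from the pin. The arm is a flat bar 16 mm wide (along the pin), 10 mm thick (centred on the pin's line). Its last 7 mm carry a lip that rises 16 mm above the arm's upper face when unfolded, and points back over the post's top when folded. Axes turn with the arm: z along it away from the pin, x the lip's direction
- board_center (a point): centre of the turquoise cutting board (loose, about 0.27 kg), half-way up: 130 wide (y), 12 thick (x), 180 mm tall (z, up as it hangs). A slot through it, 50 mm wide, centred in y, has its upper edge 48 mm and its lower edge 2 mm above the centre; the solid strip above it, 42 mm high, can be gripped from above. It starts about 50 mm out from the red pin
- board: the same board; origin at the centre of its lower edge, 90 mm below point board_center, same axes. Hung on an unfolded hook, the arm passes through the slot and the slot's upper edge rests on the arm's upper face: the board's centre is then 43 mm below the hinge pin and the board stands across the arm
- bento: bystander: black lunch-box tray with gold dividers and food in it, 170 x 170 x 42 mm, loose on the table in front of and between the posts; origin at the centre of its underside
- pan: bystander: open stainless steel pan, 200 x 160 x 65 mm, loose on the table to the robot's left (+y); origin at the centre of its underside
- jar: bystander: amber glass jar with a red cap, 70 mm across, 110 mm high, loose on the table behind and between the posts; origin at the centre of its underside
There are look-alikes about, which are no part of the job. Of the things like the board, leave any that is white; of the rest the larger one is meant.

How it is judged (in metres and radians):
On the way, in this order (a step that is already met when the one before it is completed fails the run):
1. the yellow hook is unfolded all the way while the board still hangs on the red hook (value of joint hook_yellow above 1.4 rad and x of board_center in the frame of red_hinge between -0.098 and -0.015 m and y of board_center in the frame of red_hinge between -0.03 and 0.03 m and z of board_center in the frame of red_hinge between -0.056 and -0.03 m), for 0.2 s.
2. the board is off the red hook (horizontal distance between board_center and red_hinge above 0.118 m), for 0.1 s.
3. the board hangs on the unfolded yellow hook, let go (x of board_center in the frame of yellow_hinge between -0.098 and -0.015 m and y of board_center in the frame of yellow_hinge between -0.03 and 0.03 m and z of board_center in the frame of yellow_hinge between -0.056 and -0.03 m and angle between board_center's own z axis and vertical below 0.25 rad and value of joint hook_yellow above 1.4 rad and contact force between the fingers and board below 0.1 N), for 0.3 s.
4. the red hook is folded up flat, the board still on the yellow hook (all of step 3 and value of joint hook_red below 0.15 rad), for 0.2 s.
At the end, for the whole second after the job is handed in: Board at rest, let go, on the yellow arm: centre 30-56 mm below the yellow pin, 15-98 mm out from it, within 30 mm sideways, upright within 0.25 rad; yellow hook above 1.40 rad, red hook below 0.15 rad; tray, pan and jar within 20 mm of their starts (all of step 4 and linear speed of board below 0.05 m/s and distance of each of bento, pan, jar from where it was at the start of the episode below 0.02 m); the robot touches nothing.
It fails at once if the board is set down or dropped (its centre below 110 mm) (height (world z) of board_center below 0.11 m).
It fails at once if the lunch-box tray, the pan or the jar is moved more than 20 mm (distance of any of bento, pan, jar from where it was at the start of the episode above 0.02 m).
It also fails if it takes over 72 s, if anything falls off the work surface, if the arm or the gripper's body presses on something with over 40 N, if the wrist force passes 120 N, or if a joint passes its speed limit or range.

## Working session

There is one attempt and no reset: what is moved stays moved. The work goes in short steps, Python scripts to look and compute and a tool call to move; the robot and the scene stay as the last step left them, time stands still between calls to the robot, and variables do not carry over. Pictures are saved under pics/ and viewed, and the job is handed in when it is done.

Besides the shell and the picture viewer there is one more tool, called after "Emit:" in YAML: its name, and indented under it one key for each argument. jog_arm: Moves the arm, as the interface text tells. Its arguments: {"type":"object","properties":{"commands":{"type":"array","items":{"type":"array","items":{"type":"number"}}},"force":{"type":"number"}},"required":["commands"]}

```bash
ls; mkdir -p pics; python3 - <<'E'
from rig import arm
import cv2,numpy as np
np.set_printoptions(precision=4,suppress=True)
print(arm.get_obs(), arm.grip_point_offset)
for n in("side","top"):
    f=arm.grab_frame(n); cv2.imwrite(f"pics/{n}0.png",f["pixels"][:,:,::-1]); print(n,f["fx"],f["fy"],f["cx"],f["cy"]);print(f["world_from_camera"])
E
```

```text
pics
{'clock': 0.0, 'qpos': array([ 1.4466,  0.3856,  0.0066, -0.0005, -1.194 , -0.2586]), 'joint_vel': array([ 0.002 ,  0.0014, -0.0009,  0.0006, -0.0009,  0.0011]), 'joint_efforts': array([  0.0001, -39.229 ,  18.8403,   4.1862,  -0.0046,  -0.    ]), 'ee_pos': array([233.2144, 579.2294, 230.2209]), 'eef_rot': array([-0.0009, -0.5596,  0.8287, -0.0007]), 'wrist_force': array([0.4809, 1.0431, 0.5363]), 'torque': array([-0.0232,  0.078 ,  0.0314]), 'finger_gap': 1.0032800193023848} -18.700000000000003
side 534.094561257622 534.094561257622 283.4435747522194 211.3817445629712
[[  -0.842    -0.4256    0.3315  192.3125]
 [  -0.5393    0.6482   -0.5376  741.7548]
 [   0.0139   -0.6315   -0.7753 1096.5894]
 [   0.        0.        0.        1.    ]]
top 394.8532814534716 394.8532814534716 282.0204783731575 212.79820558909458
[[   0.0176   -0.9872    0.1587  416.7006]
 [  -0.9996   -0.021    -0.0197  110.2375]
 [   0.0228   -0.1583   -0.9871 1025.9132]
 [   0.        0.        0.        1.    ]]
```

View pics/side0.png

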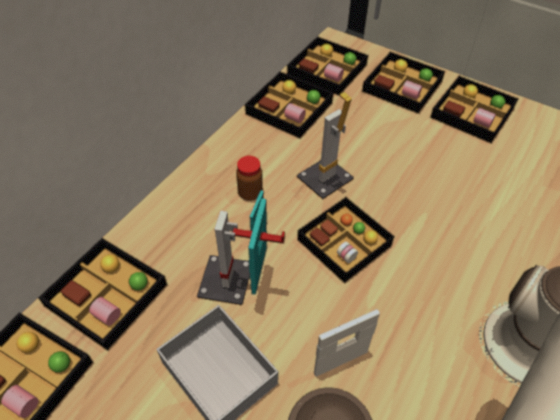

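View pics/top0.png

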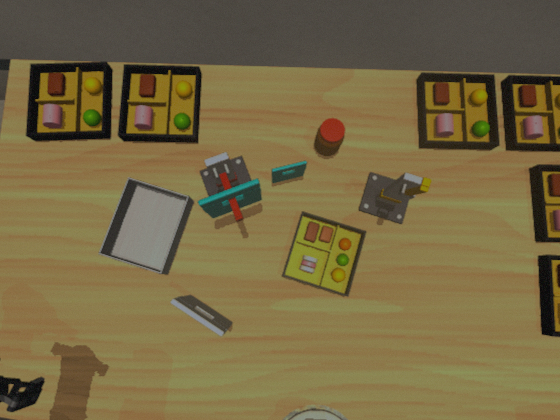

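```bash
python3 - <<'E'
import cv2,numpy as np
s=cv2.imread("pics/side0.png");t=cv2.imread("pics/top0.png")
def crop(im,x,y,w,h,k,n):
    cv2.imwrite(n,cv2.resize(im[y:y+h,x:x+w],None,fx=k,fy=k,interpolation=cv2.INTER_CUBIC))
crop(s,190,180,110,130,4.5,"pics/c1.png")
crop(s,290,80,80,120,5,"pics/c2.png")
crop(t,180,140,140,100,5.5,"pics/c3.png")
crop(t,350,160,90,70,7,"pics/c4.png")
E
```

```text
(no output)
```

View pics/c1.png

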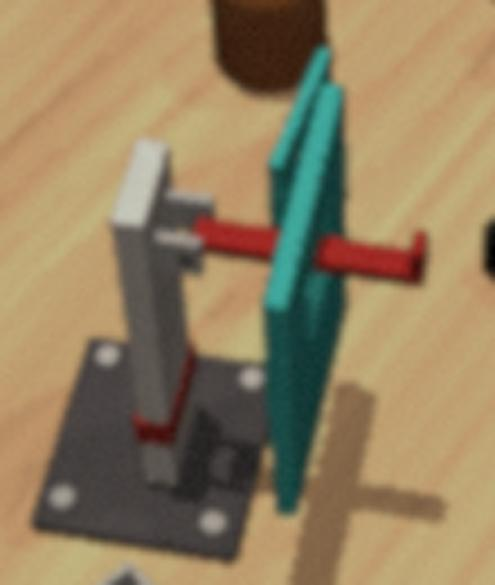

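View pics/c2.png

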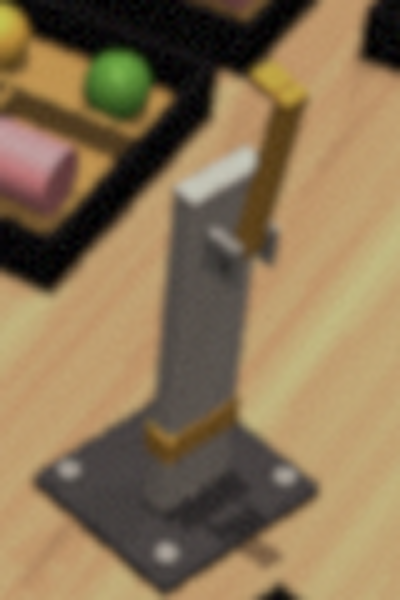

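View pics/c3.png

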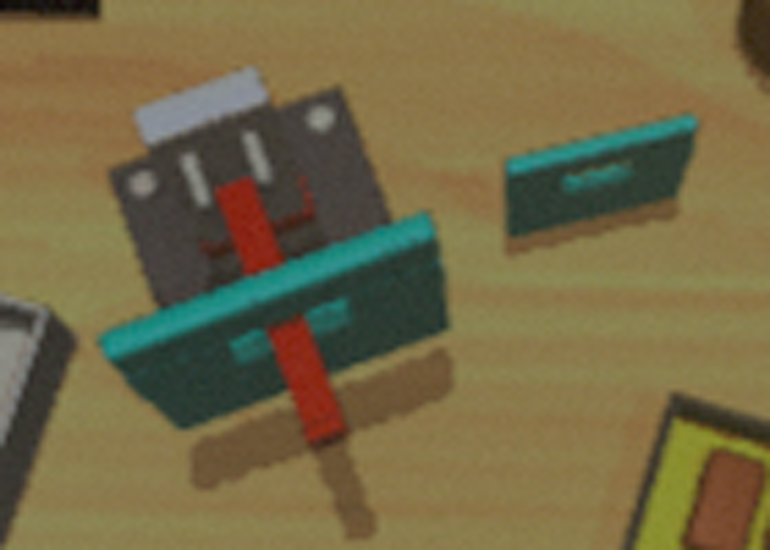

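View pics/c4.png

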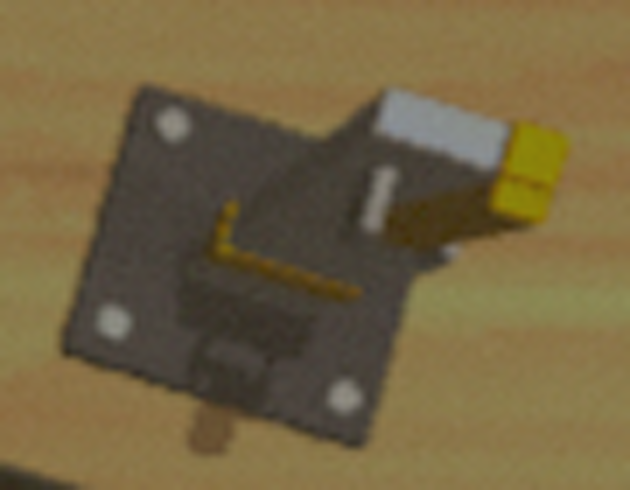

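```bash
cat > h.py <<'E'
import numpy as np
from scipy.optimize import least_squares
C={'side':(534.0946,283.4436,211.3817),'top':(394.8533,282.0205,212.7982)}
W={'side':np.array([[-0.842,-0.4256,0.3315,192.3125],[-0.5393,0.6482,-0.5376,741.7548],[0.0139,-0.6315,-0.7753,1096.5894]]),
'top':np.array([[0.0176,-0.9872,0.1587,416.7006],[-0.9996,-0.021,-0.0197,110.2375],[0.0228,-0.1583,-0.9871,1025.9132]])}
def proj(c,p):
    R=W[c][:,:3];q=np.linalg.inv(R)@(np.asarray(p,float)-W[c][:,3]);f,cx,cy=C[c]
    return np.array([f*q[0]/q[2]+cx,f*q[1]/q[2]+cy])
def unc(u,v,k,x,y): return np.array([(u+.5)/k-.5+x,(v+.5)/k-.5+y])
def rot(a): return np.array([[np.cos(a),-np.sin(a),0],[np.sin(a),np.cos(a),0],[0,0,1]])
def fit(obs,model,x0):
    # obs: list (cam,px,localpt idx)
    f=lambda s: np.concatenate([proj(c,model(s,l))-px for c,px,l in obs])
    return least_squares(f,x0,loss='soft_l1')
E
cat > fit0.py <<'E'
from h import *
np.set_printoptions(precision=2,suppress=True)
c1=lambda u,v:unc(u,v,4.5,190,180);c2=lambda u,v:unc(u,v,5,290,80);c3=lambda u,v:unc(u,v,5.5,180,140);c4=lambda u,v:unc(u,v,7,350,160)
red=[('side',c1(148,228),(15,25,35)),('side',c1(115,222),(31,25,35)),('side',c1(168,145),(15,-25,35)),('side',c1(140,140),(31,-25,35)),
('top',c3(145,147),(15,25,35)),('top',c3(270,102),(15,-25,35)),('top',c3(135,110),(31,25,35)),('top',c3(258,66),(31,-25,35))]
yel=[('side',c2(188,208),(15,25,35)),('side',c2(258,170),(15,-25,35)),('side',c2(177,187),(31,25,35)),('side',c2(250,149),(31,-25,35)),
('top',c4(378,131),(15,25,35)),('top',c4(498,168),(15,-25,35)),('top',c4(389,88),(31,25,35)),('top',c4(512,122),(31,-25,35))]
M=lambda s,l: np.array([s[0],s[1],200])+rot(s[2])@np.array(l,float)
for n,o,x0 in(('red',red,[560,200,.3]),('yel',yel,[520,-80,-.3])):
    r=fit(o,M,x0);print(n,r.x,r.x[2]);print(r.fun.reshape(-1,2).T)
    globals()['p'+n]=r.x
# board
bd=[('top',c3(430,212),(6,-65,247)),('top',c3(436,238),(-6,-65,247)),('top',c3(100,340),(6,65,247)),('top',c3(112,363),(-6,65,247)),
('side',c1(343,90),(-6,-65,247)),('side',c1(325,85),(6,-65,247)),('side',c1(290,305),(-6,65,247)),('side',c1(268,302),(6,65,247))]
B=lambda s,l: np.array([s[0],s[1],0])+rot(s[2])@np.array(l,float)
r=fit(bd,B,[520,200,.3]);print('board',r.x);print(r.fun.reshape(-1,2).T)
print('in red frame',rot(-pred[2])@np.array([r.x[0]-pred[0],r.x[1]-pred[1],0]))
print('red tip lip',M(pred,(-110,0,5)))
# check yellow tip for q
for q in(0,.1,.2,.3,.4):
    t=lambda a,h,y:(-np.sin(q)*a+np.cos(q)*h,y,np.cos(q)*a+np.sin(q)*h)
    print(q,[((proj('top',M(pyel,t(*k)))-[350,160]+.5)*7-.5).round() for k in((110,21,8),(110,21,-8),(110,-5,8),(110,-5,-8))],
    [((proj('side',M(pyel,t(*k)))-[290,80]+.5)*5-.5).round() for k in((110,21,8),(110,21,-8),(110,-5,8),(110,-5,-8))])
E
python3 fit0.py
```

```text
red [632.82 224.03  -5.89] -5.8852869244666
[[ 0.14 -0.24  1.52  0.24 -0.06  0.02 -0.92 -0.52]
 [-0.11  0.08 -0.55 -0.52  0.22 -0.15 -0.04 -0.53]]
yel [ 600.98 -171.02  -44.26] -44.259009206135154
[[ 0.73  1.25 -1.69 -1.77 -2.5   3.65 -2.2   3.45]
 [ 0.1  -1.16  0.96 -0.2  -0.32  1.34 -1.34  0.72]]
board [582.9  203.02   0.4 ]
[[-0.21  0.87 -0.86 -0.97  1.69  0.06  0.95 -0.22]
 [-0.89 -0.24 -0.85  0.46 -1.47 -1.15  0.8   0.57]]
in red frame [-54.17  -0.03   0.  ]
red tip lip [531.41 181.41 205.  ]
0 [array([516.,  58.]), array([573.,  75.]), array([493., 148.]), array([551., 165.])] [array([221.,  63.]), array([246.,  49.]), array([261.,  90.]), array([285.,  76.])]
0.1 [array([508.,  95.]), array([566., 112.]), array([482., 187.]), array([540., 204.])] [array([239.,  72.]), array([263.,  58.]), array([278., 104.]), array([302.,  89.])]
0.2 [array([499., 133.]), array([557., 150.]), array([470., 226.]), array([527., 243.])] [array([256.,  83.]), array([280.,  69.]), array([294., 119.]), array([319., 104.])]
0.3 [array([488., 172.]), array([546., 190.]), array([456., 265.]), array([514., 283.])] [array([273.,  96.]), array([297.,  82.]), array([310., 136.]), array([334., 121.])]
0.4 [array([476., 213.]), array([534., 230.]), array([442., 304.]), array([499., 321.])] [array([290., 111.]), array([314.,  96.]), array([325., 154.]), array([349., 139.])]
```

```bash
cat >> fit0.py <<'E'
print('----')
red=red+[('side',c1(92,340),('f',55,-60)),('side',c1(35,527),('f',55,60)),('side',c1(238,560),('f',-55,60)),('top',c3(108,170),('f',55,60)),('top',c3(340,87),('f',55,-60))]
yel=[yel[i] for i in(0,2,4,6)]+[('side',c2(36,482),('f',55,60)),('side',c2(165,595),('f',-55,60)),('side',c2(320,490),('f',-55,-60)),
('top',c4(142,84),('f',55,60)),('top',c4(62,352),('f',-55,60)),('top',c4(364,449),('f',-55,-60))]
def M2(s,l):
    if l[0]=='f': l=(s[3]+l[1],l[2],-190)
    return np.array([s[0],s[1],200])+rot(s[2])@np.array(l,float)
for n,o,x0 in(('red',red,[630,224,.4,20]),('yel',yel,[600,-171,-.28,20])):
    r=fit(o,M2,x0);print(n,r.x.round(3));print(r.fun.reshape(-1,2).T);globals()['p'+n]=r.x[:3]
pyel=r.x[:3]
print('tip red',M(pred,(-110,0,5)),'yel tip unf',M(pyel,(-110,0,5)), M(pyel,(-55,0,0)))
for q in(0,.1,.2,.3,.4):
    t=lambda a,h,y:(-np.sin(q)*a+np.cos(q)*h,y,np.cos(q)*a+np.sin(q)*h)
    print(q,[((proj('top',M(pyel,t(*k)))-[350,160]+.5)*7-.5).round() for k in((110,21,8),(110,21,-8),(110,-5,8),(110,-5,-8))],
    [((proj('side',M(pyel,t(*k)))-[290,80]+.5)*5-.5).round() for k in((110,21,8),(110,21,-8),(110,-5,8),(110,-5,-8))])
E
python3 fit0.py | sed -n '/----/,$p'
```

```text
----
red [632.69 224.28   0.39  29.45]
[[ 0.07 -0.3   1.55  0.28 -0.17 -0.06 -0.99 -0.56  0.35 -0.47  0.79 -0.63
  -0.15]
 [-0.04  0.12 -0.46 -0.46  0.22 -0.05 -0.05 -0.45 -0.92 -0.43 -0.08  0.26
  -0.45]]
yel [ 599.5  -173.98   -0.3    28.79]
[[ 1.8  -0.5  -0.81 -0.34 -0.41  0.68  1.42 -0.24 -0.5   0.21]
 [-0.55  0.25  0.18 -0.78 -1.08 -0.46 -0.32 -0.39 -0.08  0.43]]
tip red [531.1 182.1 205. ] yel tip unf [ 494.46 -141.34  205.  ] [ 546.98 -157.66  200.  ]
0 [array([529.,  63.]), array([586.,  82.]), array([504., 153.]), array([561., 171.])] [array([228.,  60.]), array([252.,  47.]), array([267.,  88.]), array([291.,  74.])]
0.1 [array([521., 100.]), array([578., 118.]), array([492., 191.]), array([549., 210.])] [array([245.,  69.]), array([269.,  56.]), array([283., 102.]), array([308.,  88.])]
0.2 [array([510., 138.]), array([568., 156.]), array([479., 230.]), array([536., 249.])] [array([261.,  81.]), array([286.,  67.]), array([299., 117.]), array([324., 103.])]
0.3 [array([499., 177.]), array([556., 196.]), array([464., 269.]), array([521., 288.])] [array([278.,  94.]), array([303.,  80.]), array([314., 134.]), array([339., 120.])]
0.4 [array([486., 217.]), array([543., 236.]), array([449., 307.]), array([506., 326.])] [array([295., 109.]), array([319.,  95.]), array([329., 153.]), array([354., 138.])]
```

Candidates for the board: the large turquoise one on the red hook at top (232,198), the small turquoise one at (289,172), and the white one at (202,315). I choose the large one. The close crop shows the red arm through its slot.

The yellow hook is about 0.12 rad off flat. First I travel to a point behind it.

Emit:
jog_arm:
  commands:
    - [-1,17,-34,30,0.02]
    - [-1,34,-68,60,0.04]
    - [-1,51,-102,90,0.06]
    - [-1,68,-136,120,0.08]
    - [-1,85,-170,150,0.08]
  force: 60

```text
clock: 0.6
ee_pos: [318.7, 408.0, 382.1]
eef_rot: [-0.0, -0.593, 0.805, -0.0]
wrist_force: [-0.4, 0.6, 0.6]
finger_gap: 0.149
```

Emit:
jog_arm:
  commands:
    - [-1,22,-42,0,0]
    - [-1,44,-84,0,0]
    - [-1,66,-126,0,0]
    - [-1,88,-168,0,0]
    - [-1,110,-210,0,0]

```text
clock: 1.1
ee_pos: [428.6, 197.8, 381.2]
eef_rot: [-0.0, -0.593, 0.806, 0.0]
wrist_force: [0.3, 0.7, -0.4]
finger_gap: -0.002
```

Emit:
jog_arm:
  commands:
    - [-1,22,-42,0,0]
    - [-1,44,-84,0,0]
    - [-1,66,-126,0,0]
    - [-1,88,-168,0,0]
    - [-1,110,-210,0,0]

```text
clock: 1.6
ee_pos: [538.8, -12.2, 381.0]
eef_rot: [-0.0, -0.592, 0.806, 0.0]
wrist_force: [1.0, -0.6, -0.6]
finger_gap: -0.002
```

Emit:
jog_arm:
  commands:
    - [-1,24,-43,0,0]
    - [-1,48,-86,0,0]
    - [-1,72,-129,0,0]
    - [-1,95,-173,0,0]
    - [-1,95,-173,0,0]

```text
clock: 2.1
ee_pos: [634.8, -188.0, 377.0]
eef_rot: [-0.002, -0.59, 0.807, 0.002]
wrist_force: [0.5, 1.8, -1.0]
finger_gap: 0.001
```

Emit:
jog_arm:
  commands:
    - [-1,0,0,-40,0]
    - [-1,0,0,-75,0]
    - [-1,0,0,-103,0]
    - [-1,0,0,-103,0]

```text
clock: 2.5
ee_pos: [630.8, -182.3, 272.8]
eef_rot: [-0.004, -0.592, 0.806, 0.004]
wrist_force: [-0.9, -0.1, 0.2]
finger_gap: 0.001
```

```bash
cat > snap.py <<'E'
import sys,cv2
from rig import arm
n=sys.argv[1]; o=arm.get_obs(); print(o["clock"],o["ee_pos"].round(1),o["wrist_force"].round(1),round(o["finger_gap"],3))
import numpy as np
B={'y':[(285,60,110,150),(350,140,110,90)],'r':[(190,160,130,150),(180,130,140,110)],'m':[(190,60,200,250),(170,120,280,140)]}[sys.argv[2]]
out=[]
for c,(x,y,w,h) in zip(("side","top"),B):
    im=arm.grab_frame(c)["pixels"][:,:,::-1]; cv2.imwrite(f"pics/{n}_{c}.png",im); k=min(390/w,500/h)
    r=cv2.resize(im[y:y+h,x:x+w],None,fx=k,fy=k,interpolation=cv2.INTER_CUBIC); p=np.zeros((500,395,3),np.uint8); p[:r.shape[0],:r.shape[1]]=r[:500,:395]; out.append(p); print(c,x,y,'k',round(k,3))
cv2.imwrite(f"pics/{n}.png",np.hstack(out))
E
python3 snap.py a1 y
```

```text
2.5 [ 630.8 -182.3  272.8] [-0.9 -0.1  0.2] 0.001
side 285 60 k 3.333
top 350 140 k 3.545
```

View pics/a1.png

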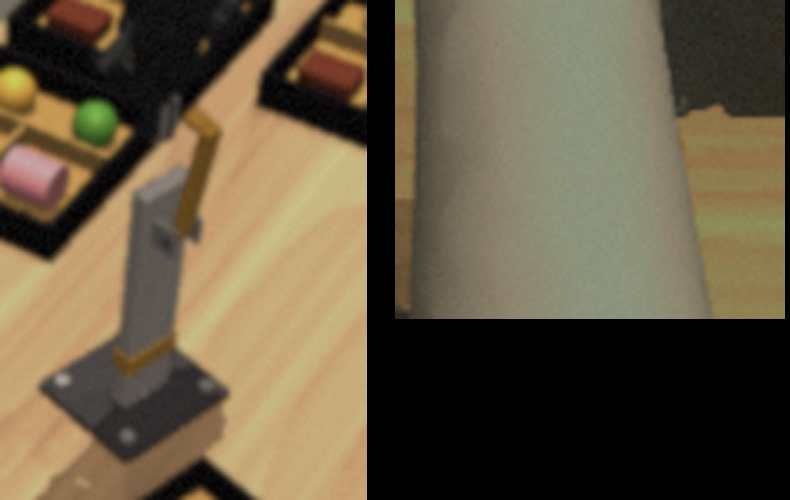

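Emit:
jog_arm:
  commands:
    - [-1,-15,4,0,0]
    - [-1,-30,9,0,0]
    - [-1,-45,13,0,0]
    - [-1,-60,17,-1,0]
    - [-1,-73,21,-3,0]

```text
clock: 3.1
ee_pos: [561.4, -162.2, 278.6]
eef_rot: [0.002, -0.593, 0.806, -0.002]
wrist_force: [1.6, -0.1, -1.0]
finger_gap: 0.0
```

Emit:
jog_arm:
  commands:
    - [-1,-7,2,-18,0]
    - [-1,-14,4,-36,0]
    - [-1,-21,6,-54,0]
    - [-1,-27,8,-68,0]
    - [-1,-27,8,-72,0]

```text
clock: 3.6
ee_pos: [533.4, -154.0, 204.8]
eef_rot: [0.0, -0.593, 0.805, -0.0]
wrist_force: [-6.3, 5.2, 15.6]
finger_gap: -0.002
```

```bash
python3 snap.py a2 y
```

```text
3.6 [ 533.4 -154.   204.8] [-6.3  5.2 15.6] -0.002
side 285 60 k 3.333
top 350 140 k 3.545
```

View pics/a2.png

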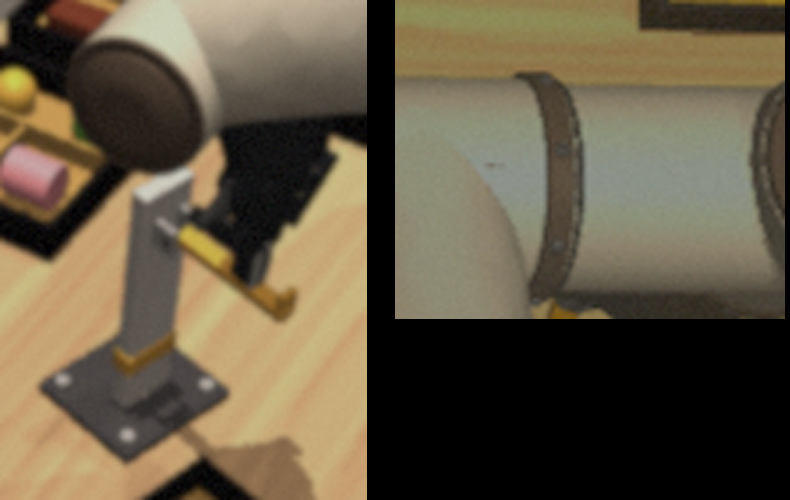

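Emit:
jog_arm:
  commands:
    - [-1,0,0,5,0]
    - [-1,0,0,40,0]
    - [-1,0,0,85,0]
    - [-1,0,0,130,0]
    - [-1,0,20,160,-0.1]

```text
clock: 4.2
ee_pos: [534.5, -135.7, 368.6]
eef_rot: [0.003, -0.549, 0.836, -0.003]
wrist_force: [0.7, 1.0, -0.7]
finger_gap: 0.002
```

Emit:
jog_arm:
  commands:
    - [0,-20,45,0,-0.13]
    - [0,-40,90,0,-0.26]
    - [0,-60,135,0,-0.39]
    - [0,-80,180,0,-0.52]
    - [0,-80,180,0,-0.52]

```text
clock: 4.7
ee_pos: [452.6, 48.2, 365.4]
eef_rot: [0.002, -0.319, 0.948, 0.0]
wrist_force: [-0.8, 0.0, 0.4]
finger_gap: 0.499
```

```bash
python3 snap.py a3 m
```

```text
4.7 [452.6  48.2 365.4] [-0.8  0.   0.4] 0.499
side 190 60 k 1.95
top 170 120 k 1.393
```

View pics/a3.png

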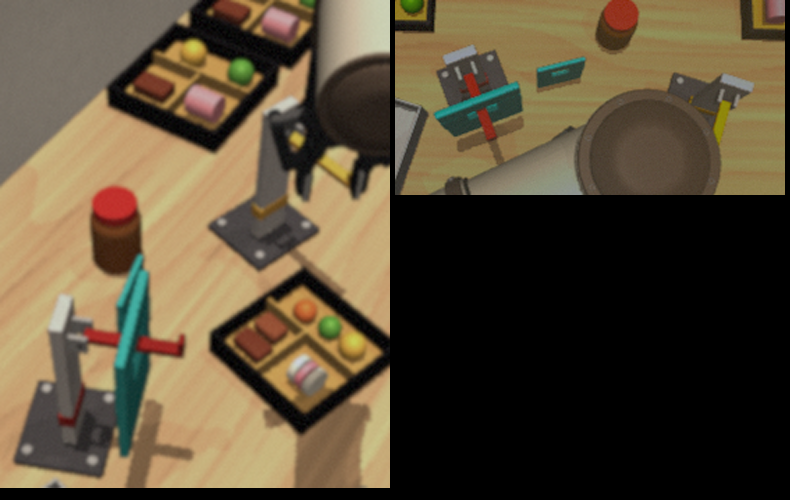

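Emit:
jog_arm:
  commands:
    - [0,26,32,0,-0.1]
    - [0,52,64,0,-0.2]
    - [0,78,96,0,-0.25]
    - [0,104,128,0,-0.25]
    - [0,129.5,157,0,-0.25]

```text
clock: 5.3
ee_pos: [584.9, 203.3, 364.0]
eef_rot: [0.001, -0.197, 0.98, -0.0]
wrist_force: [1.0, -0.1, 0.1]
finger_gap: 0.498
```

Emit:
jog_arm:
  commands:
    - [0,0,0,-40,0]
    - [0,0,0,-80,0]
    - [0,0,0,-103,0]
    - [0,0,0,-103,0]

```text
clock: 5.7
ee_pos: [582.1, 201.2, 256.4]
eef_rot: [-0.004, -0.197, 0.98, -0.001]
wrist_force: [-0.0, -0.2, -0.1]
finger_gap: 0.497
```

```bash
python3 snap.py a4 r
```

```text
5.7 [582.1 201.2 256.4] [-0.  -0.2 -0.1] 0.497
side 190 160 k 3.0
top 180 130 k 2.786
```

View pics/a4.png

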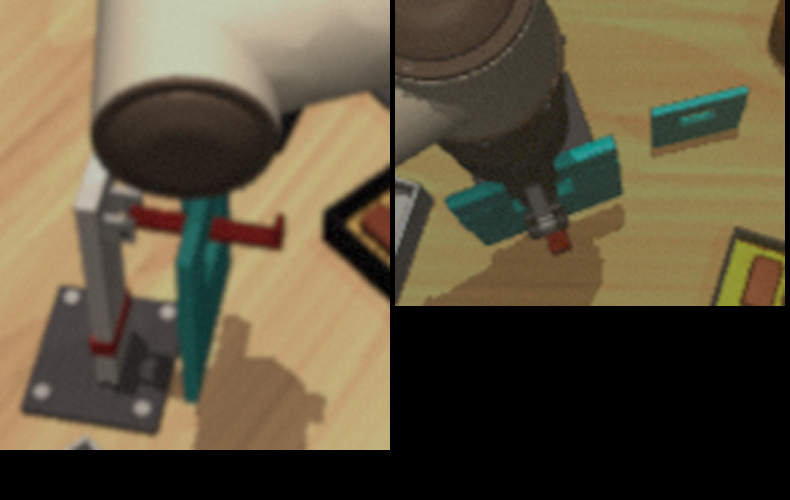

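Emit:
jog_arm:
  commands:
    - [0,0,0,-20,0]
    - [0,0,0,-38,0]
    - [0,0,0,-48,0]
    - [0,0,0,-48,0]

```text
clock: 6.2
ee_pos: [583.3, 202.6, 212.7]
eef_rot: [0.0, -0.198, 0.98, -0.0]
wrist_force: [0.8, 0.6, 0.3]
finger_gap: 0.5
```

Emit:
jog_arm:
  commands:
    - [-0.4,0,0,0,0]
    - [-1,0,0,0,0]
    - [-1,0,0,0,0]
    - [-1,0,0,0,0]
    - [-1,0,0,0,0]
  force: 60

```text
clock: 6.7
ee_pos: [583.9, 203.2, 214.1]
eef_rot: [0.002, -0.198, 0.98, 0.0]
wrist_force: [0.3, 0.1, 5.5]
finger_gap: 0.131
```

```bash
python3 snap.py a5 r
```

```text
6.7 [583.9 203.2 214.1] [0.3 0.1 5.5] 0.131
side 190 160 k 3.0
top 180 130 k 2.786
```

View pics/a5.png

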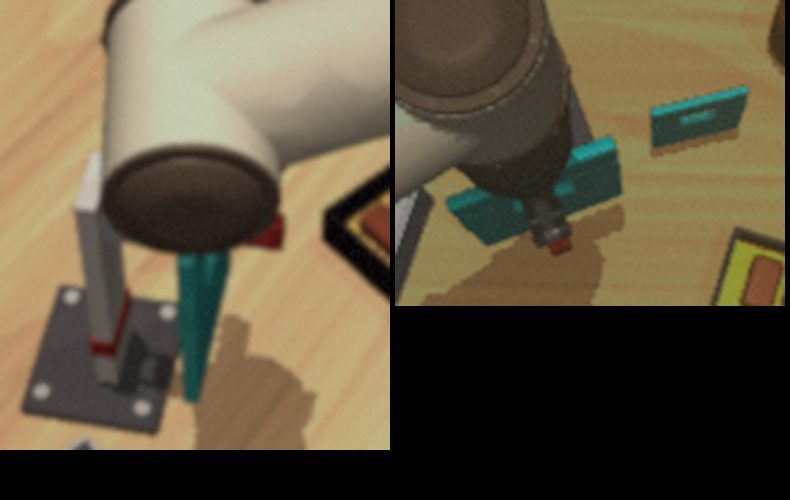

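Emit:
jog_arm:
  commands:
    - [-1,0,0,8,0]
    - [-1,0,0,16,0]
    - [-1,0,0,24,0]
    - [-1,0,0,26,0]
    - [-1,0,0,26,0]

```text
clock: 7.3
ee_pos: [582.9, 202.8, 238.6]
eef_rot: [0.0, -0.198, 0.98, 0.0]
wrist_force: [0.4, 0.5, -3.4]
finger_gap: 0.13
```

```bash
python3 snap.py a6 r
```

```text
7.3 [582.9 202.8 238.6] [ 0.4  0.5 -3.4] 0.13
side 190 160 k 3.0
top 180 130 k 2.786
```

View pics/a6.png

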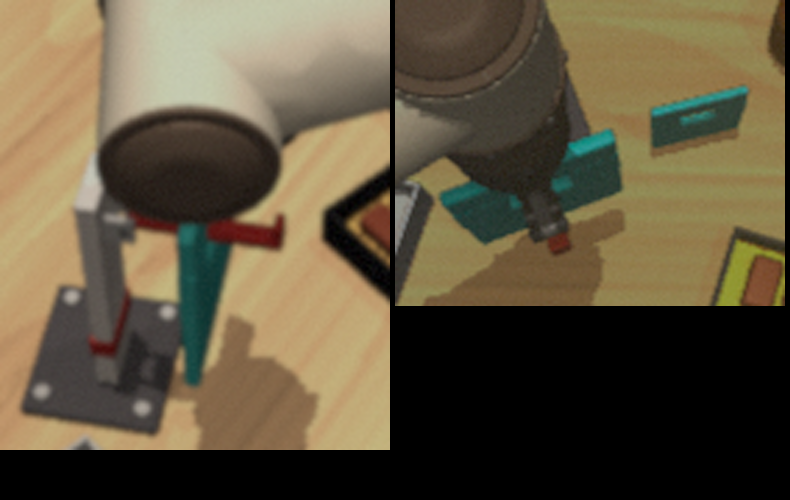

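Emit:
jog_arm:
  commands:
    - [-1,-15,-6,0,0]
    - [-1,-33,-13.5,0,0]
    - [-1,-52,-21,0,0]
    - [-1,-70,-29,0,0]
    - [-1,-79,-32.5,0,0]

```text
clock: 7.9
ee_pos: [502.3, 169.4, 238.1]
eef_rot: [-0.001, -0.198, 0.98, -0.0]
wrist_force: [-0.4, 0.7, -3.1]
finger_gap: 0.131
```

```bash
python3 snap.py a7 m
```

```text
7.9 [502.3 169.4 238.1] [-0.4  0.7 -3.1] 0.131
side 190 60 k 1.95
top 170 120 k 1.393
```

View pics/a7.png

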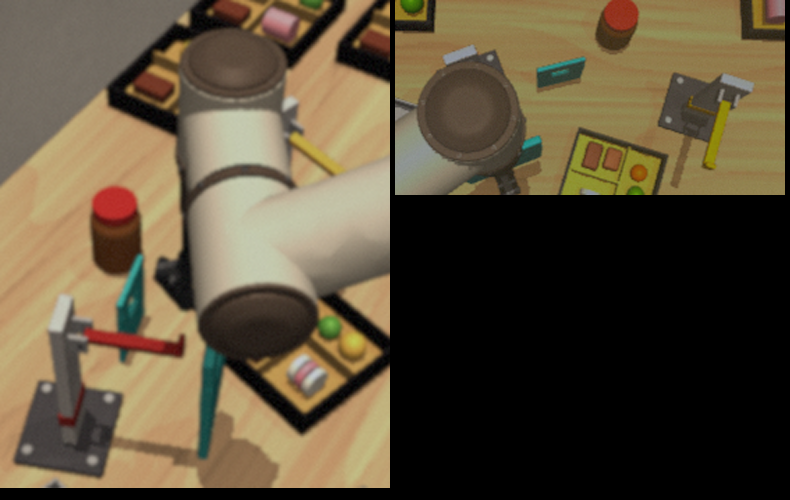

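```bash
python3 - <<'E'
from h import *
import cv2
s=np.array([599.5,-173.98,-.30])
M=lambda l: np.array([s[0],s[1],200])+rot(s[2])@np.array(l,float)
im=cv2.imread('pics/a7_top.png');x,y,k=360,150,7
cr=cv2.resize(im[y:y+100,x:x+100],None,fx=6,fy=6,interpolation=cv2.INTER_CUBIC)
k=6
for l in((-110,8,21),(-110,-8,21),(-103,8,21),(-103,-8,21),(-20,8,5),(-20,-8,5),(15,25,35),(15,-25,35),(31,25,35),(31,-25,35)):
    p=((proj('top',M(l))-[x,y]+.5)*k-.5).astype(int); cv2.circle(cr,tuple(int(v) for v in p),3,(255,0,255),-1)
cv2.imwrite('pics/a7c.png',cr)
E
```

```text
(no output)
```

View pics/a7c.png

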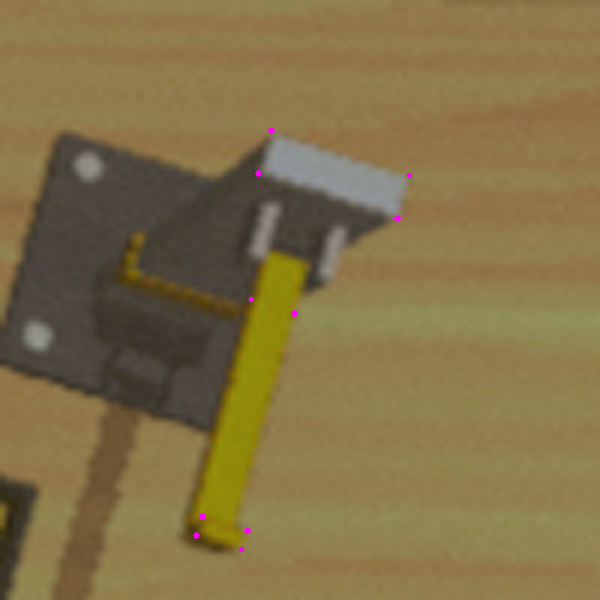

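Emit:
jog_arm:
  commands:
    - [-1,-5,-25,30,-0.1]
    - [-1,-10,-65,50,-0.22]
    - [-1,-15,-110,60,-0.34]
    - [-1,-20,-155,60,-0.46]
    - [-1,-25,-200,60,-0.58]

```text
clock: 8.5
ee_pos: [479.7, -31.0, 299.0]
eef_rot: [0.001, 0.093, 0.996, 0.0]
wrist_force: [0.8, -0.3, -3.3]
finger_gap: 0.131
```

Emit:
jog_arm:
  commands:
    - [-1,-3,-40,0,-0.06]
    - [-1,-6,-80,0,-0.12]
    - [-1,-8,-104,0,-0.12]
    - [-1,-8,-104,-30,-0.12]
    - [-1,-8,-104,-50,-0.12]

```text
clock: 9.0
ee_pos: [471.4, -134.7, 247.0]
eef_rot: [-0.0, 0.152, 0.988, 0.0]
wrist_force: [-0.5, 0.1, -3.3]
finger_gap: 0.128
```

Emit:
jog_arm:
  commands:
    - [-1,0,0,-10,0]
    - [-1,0,0,-10,0]

```text
clock: 9.2
ee_pos: [470.8, -133.8, 237.0]
eef_rot: [-0.001, 0.15, 0.989, -0.0]
wrist_force: [0.9, -0.2, -2.9]
finger_gap: 0.133
```

```bash
python3 snap.py a8 y
```

```text
9.2 [ 470.8 -133.8  237. ] [ 0.9 -0.2 -2.9] 0.133
side 285 60 k 3.333
top 350 140 k 3.545
```

View pics/a8.png

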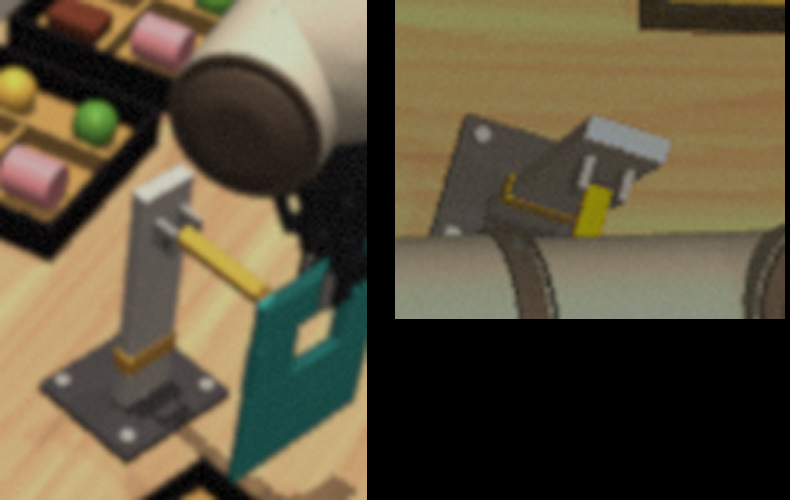

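```bash
cat > ov.py <<'E'
from h import *
import cv2,sys
n,cam,X,Y,yaw,zc,x,y,w=sys.argv[1],sys.argv[2],*map(float,sys.argv[3:7]),*map(int,sys.argv[7:10])
im=cv2.imread(f'pics/{n}_{cam}.png');k=600/w
cr=cv2.resize(im[y:y+w,x:x+w],None,fx=k,fy=k,interpolation=cv2.INTER_CUBIC)
def dot(P,c):
    p=((proj(cam,P)-[x,y]+.5)*k-.5);cv2.circle(cr,(int(p[0]),int(p[1])),3,c,-1)
for l in[(-6,sy*65,sz*90) for sy in(-1,1) for sz in(-1,1)]+[(6,sy*65,sz*90) for sy in(-1,1) for sz in(-1,1)]+[(6,sy*25,z) for sy in(-1,1) for z in(2,48)]:
    dot(np.array([X,Y,zc])+rot(yaw)@np.array(l,float),(255,0,255) if l[0]<0 else (0,0,255))
s=np.array([599.5,-173.98,-.30])
for l in((-110,8,21),(-110,-8,21),(-110,8,-5)):dot(np.array([s[0],s[1],200])+rot(s[2])@np.array(l,float),(255,0,0))
cv2.imwrite(f'pics/{n}_ov{cam}.png',cr)
E
python3 ov.py a8 side 470.8 -133.8 -.3 183 320 90 120
```

```text
(no output)
```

View pics/a8_ovside.png

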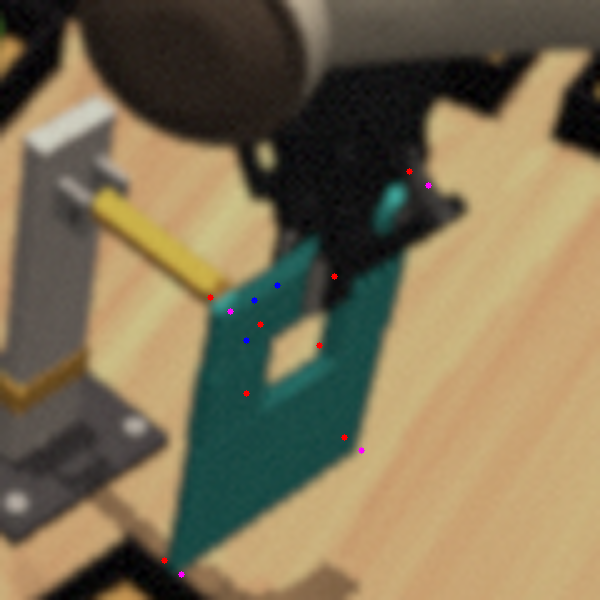

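Emit:
jog_arm:
  commands:
    - [-1,12,-3.5,0,0]
    - [-1,24,-7,0,0]
    - [-1,36,-11,0,0]
    - [-1,46,-14,0,0]
    - [-1,46,-14,0,0]

```text
clock: 9.8
ee_pos: [518.6, -148.2, 237.9]
eef_rot: [0.0, 0.151, 0.989, -0.0]
wrist_force: [-1.0, 0.3, -3.4]
finger_gap: 0.13
```

```bash
python3 snap.py a9 y
```

```text
9.8 [ 518.6 -148.2  237.9] [-1.   0.3 -3.4] 0.13
side 285 60 k 3.333
top 350 140 k 3.545
```

View pics/a9.png

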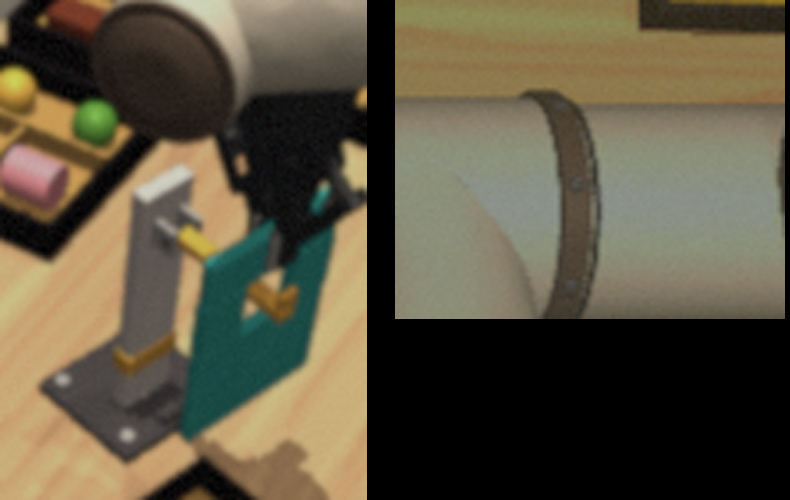

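The slot is threaded on the yellow arm with no contact force, so I slide further in and lower.

Emit:
jog_arm:
  commands:
    - [-1,12,-4,0,0]
    - [-1,26,-8,0,0]
    - [-1,30,-9,0,0]
    - [-1,30,-9,-8,0]
    - [-1,30,-9,-16,0]

```text
clock: 10.4
ee_pos: [546.4, -156.6, 221.5]
eef_rot: [-0.0, 0.151, 0.989, 0.0]
wrist_force: [0.7, 0.3, -2.7]
finger_gap: 0.13
```

Emit:
jog_arm:
  commands:
    - [-1,0,0,-4,0]
    - [-1,0,0,-7,0]
    - [-1,0,0,-9,0]
    - [-1,0,0,-9.5,0]

```text
clock: 10.8
ee_pos: [546.8, -156.9, 214.1]
eef_rot: [0.0, 0.15, 0.989, -0.0]
wrist_force: [-2.7, 0.3, 4.6]
finger_gap: 0.134
```

```bash
python3 snap.py b1 y
```

```text
10.8 [ 546.8 -156.9  214.1] [-2.7  0.3  4.6] 0.134
side 285 60 k 3.333
top 350 140 k 3.545
```

View pics/b1.png

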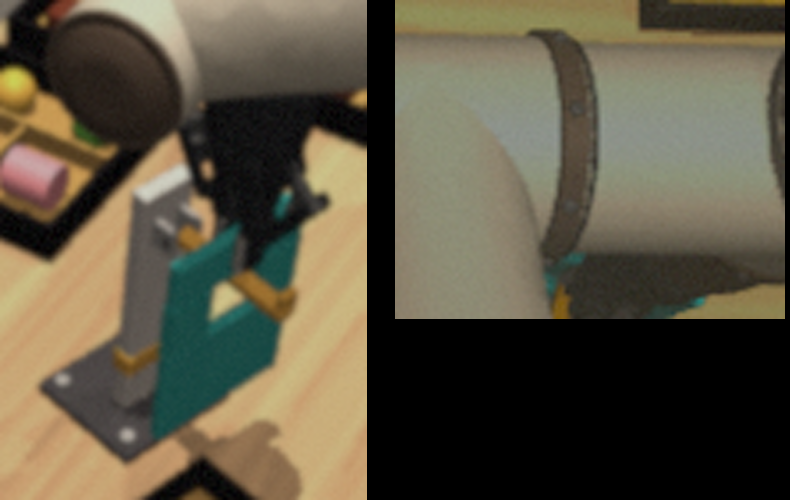

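Emit:
jog_arm:
  commands:
    - [-0.6,0,0,0,0]
    - [-0.3,0,0,0,0]
    - [0,0,0,0,0]
    - [0,0,0,0,0]

```text
clock: 11.3
ee_pos: [547.1, -156.8, 212.7]
eef_rot: [0.0, 0.15, 0.989, -0.0]
wrist_force: [0.1, 0.0, 0.5]
finger_gap: 0.501
```

Emit:
jog_arm:
  commands:
    - [0,0,0,10,0]
    - [0,0,0,30,0]
    - [0,0,0,55,0]
    - [0,0,0,95,0]
    - [0,0,0,140,0]

```text
clock: 11.8
ee_pos: [546.4, -156.8, 354.1]
eef_rot: [-0.001, 0.15, 0.989, -0.0]
wrist_force: [1.0, -0.8, -0.4]
finger_gap: 0.499
```

```bash
python3 snap.py b2 y
```

```text
11.8 [ 546.4 -156.8  354.1] [ 1.  -0.8 -0.4] 0.499
side 285 60 k 3.333
top 350 140 k 3.545
```

View pics/b2.png

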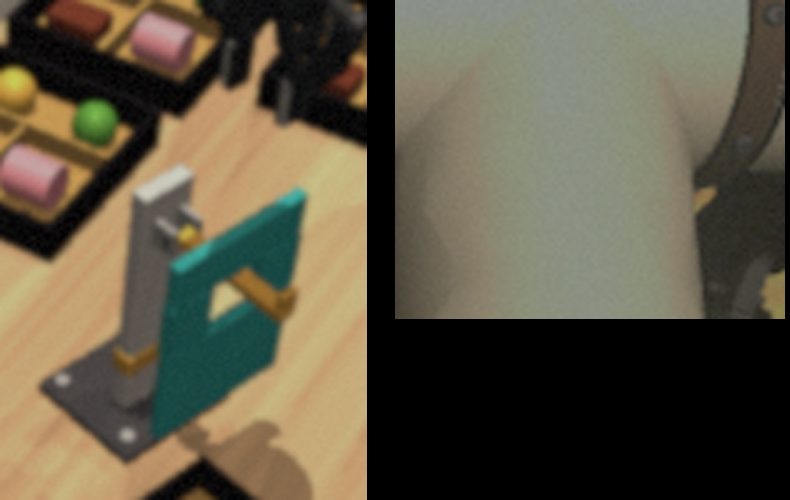

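Emit:
jog_arm:
  commands:
    - [0,0,48,0,-0.14]
    - [0,0,96,0,-0.28]
    - [0,0,144,0,-0.42]
    - [0,0,192,0,-0.56]
    - [0,0,240,0,-0.7]

```text
clock: 12.4
ee_pos: [546.9, 74.1, 353.7]
eef_rot: [0.001, 0.474, 0.881, 0.001]
wrist_force: [1.3, 0.8, 0.2]
finger_gap: 0.501
```

Emit:
jog_arm:
  commands:
    - [0,3,48,0,-0.1]
    - [0,7,90,0,-0.18]
    - [0,7,108.5,-10,-0.18]
    - [0,7,108.5,-50,-0.18]
    - [0,7,108.5,-90,-0.18]

```text
clock: 12.9
ee_pos: [554.3, 181.8, 262.5]
eef_rot: [0.001, 0.548, 0.837, 0.001]
wrist_force: [0.2, 0.5, 0.2]
finger_gap: 0.501
```

```bash
python3 snap.py b3 m; python3 ov.py b3 top 546.9 -156.7 -.3 157 350 150 110; python3 ov.py b3 side 546.9 -156.7 -.3 157 310 90 110; python3 - <<'E'
import cv2,numpy as np
a=[cv2.resize(cv2.imread(f'pics/b3_ov{c}.png'),(390,390)) for c in('top','side')]
cv2.imwrite('pics/b3o.png',np.hstack(a))
E
```

```text
12.9 [554.3 181.8 262.5] [0.2 0.5 0.2] 0.501
side 190 60 k 1.95
top 170 120 k 1.393
```

View pics/b3.png

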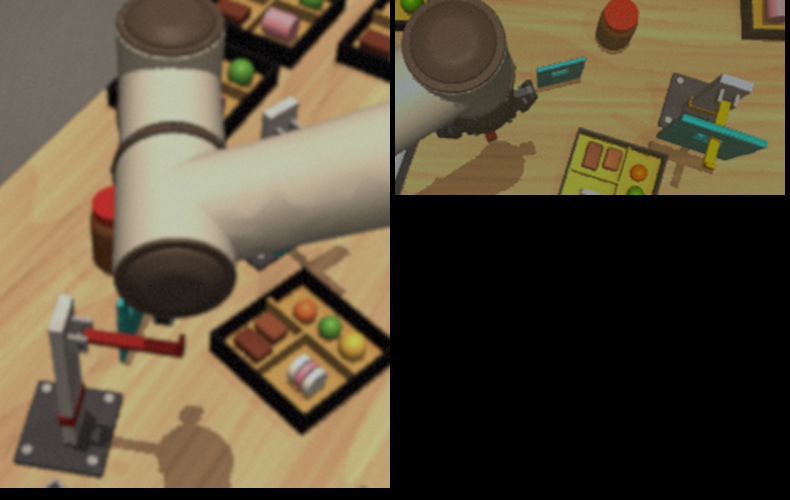

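View pics/b3o.png

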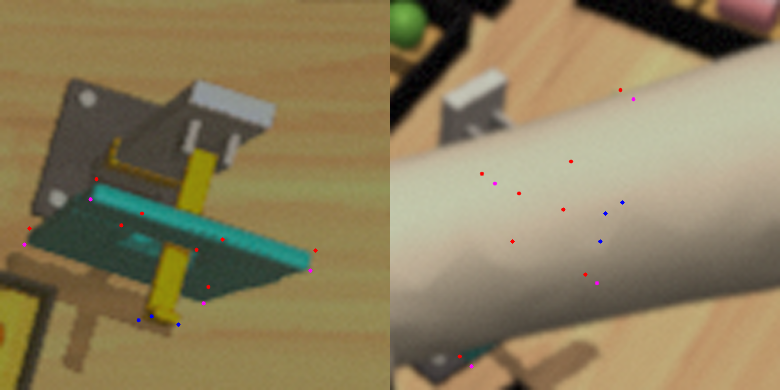

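Emit:
jog_arm:
  commands:
    - [0,0,10,0,-0.02]
    - [0,0,10,-30,-0.02]
    - [0,0,10,-60,-0.02]
    - [0,0,10,-81,-0.02]
    - [0,0,10,-81,-0.02]

```text
clock: 13.5
ee_pos: [553.6, 190.0, 180.8]
eef_rot: [-0.001, 0.557, 0.83, -0.002]
wrist_force: [-0.0, 0.3, 0.7]
finger_gap: 0.503
```

```bash
python3 snap.py b4 r
```

```text
13.5 [553.6 190.  180.8] [-0.   0.3  0.7] 0.503
side 190 160 k 3.0
top 180 130 k 2.786
```

View pics/b4.png

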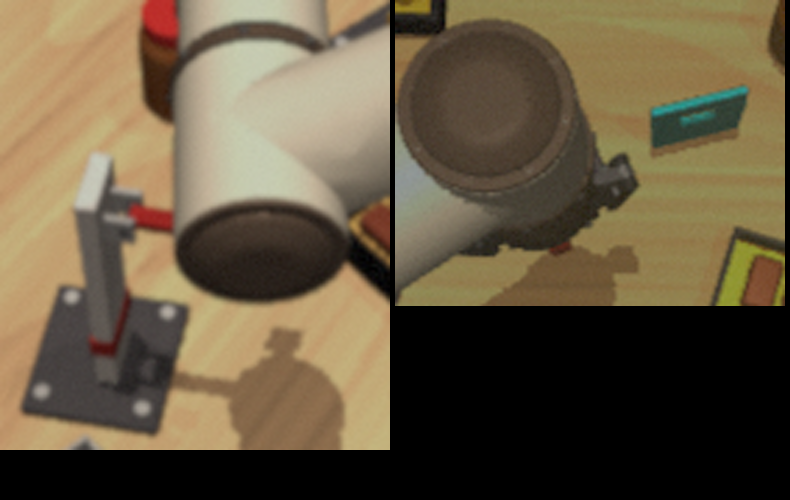

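Emit:
jog_arm:
  commands:
    - [-0.4,0,1.5,0,0]
    - [-1,0,1.5,0,0]
    - [-1,0,1.5,0,0]
    - [-1,0,1.5,0,0]
    - [-1,0,1.5,0,0]
  force: 20

```text
clock: 14.1
ee_pos: [555.8, 191.8, 184.2]
eef_rot: [0.002, 0.557, 0.831, 0.001]
wrist_force: [2.7, -4.5, 3.7]
finger_gap: 0.185
```

```bash
python3 - <<'E'
import numpy as np
for q in(1.57,1.4,1.2,1.05,.9,.75,.6,.45,.35):
    s=-85*(np.sin(q)-1); print(q,(s*.925).round(1),(s*.38).round(1),(85*np.cos(q)).round(1))
E
```

```text
1.57 0.0 0.0 0.1
1.4 1.1 0.5 14.4
1.2 5.3 2.2 30.8
1.05 10.4 4.3 42.3
0.9 17.0 7.0 52.8
0.75 25.0 10.3 62.2
0.6 34.2 14.1 70.2
0.45 44.4 18.3 76.5
0.35 51.7 21.2 79.8
```

Gripped (gap 0.185 × 85 ≈ 16 mm). I now lift along the arc.

Emit:
jog_arm:
  commands:
    - [-1,1,0.5,14,0]
    - [-1,5,2,31,0]
    - [-1,10.5,4.5,42,0]
    - [-1,17,7,53,0]
    - [-1,17,7,53,0]

```text
clock: 14.6
ee_pos: [571.0, 198.0, 235.4]
eef_rot: [0.0, 0.557, 0.83, -0.001]
wrist_force: [-0.8, -5.6, 0.8]
finger_gap: 0.18
```

```bash
python3 snap.py b5 r
```

```text
14.6 [571.  198.  235.4] [-0.8 -5.6  0.8] 0.18
side 190 160 k 3.0
top 180 130 k 2.786
```

View pics/b5.png

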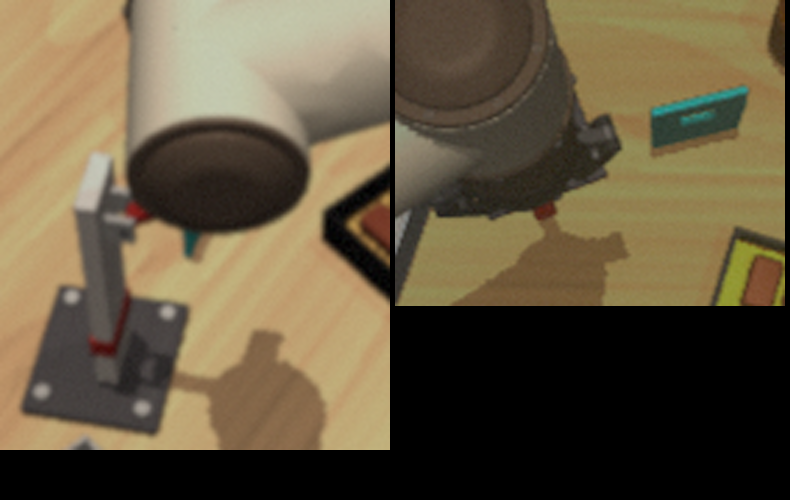

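Emit:
jog_arm:
  commands:
    - [-1,4,1.5,5,0]
    - [-1,8,3.3,9.4,0]
    - [-1,17,7,17.4,0]
    - [-1,27,11,23.7,0]
    - [-1,34.5,14,27,0]

```text
clock: 15.2
ee_pos: [603.5, 211.3, 261.1]
eef_rot: [-0.002, 0.557, 0.83, -0.004]
wrist_force: [-3.5, -6.9, -0.1]
finger_gap: 0.181
```

```bash
python3 snap.py b6 r
```

```text
15.2 [603.5 211.3 261.1] [-3.5 -6.9 -0.1] 0.181
side 190 160 k 3.0
top 180 130 k 2.786
```

View pics/b6.png

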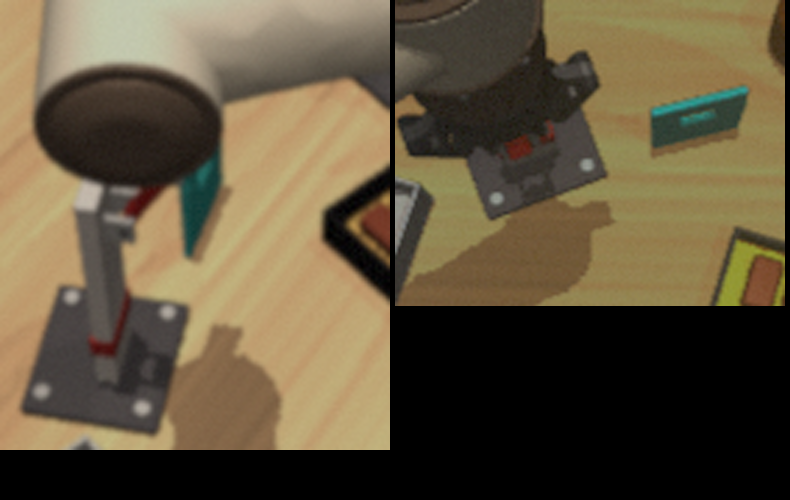

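Emit:
jog_arm:
  commands:
    - [-1,8,3.3,2.5,0]
    - [-1,16,6.5,4,0]
    - [-1,23,9.5,5,0]
    - [-1,27,11,5,0]
    - [-1,27,11,5,0]

```text
clock: 15.8
ee_pos: [631.7, 222.9, 267.2]
eef_rot: [-0.0, 0.557, 0.83, -0.002]
wrist_force: [-1.2, -4.1, 2.3]
finger_gap: 0.18
```

```bash
python3 snap.py b7 r
```

```text
15.8 [631.7 222.9 267.2] [-1.2 -4.1  2.3] 0.18
side 190 160 k 3.0
top 180 130 k 2.786
```

View pics/b7.png

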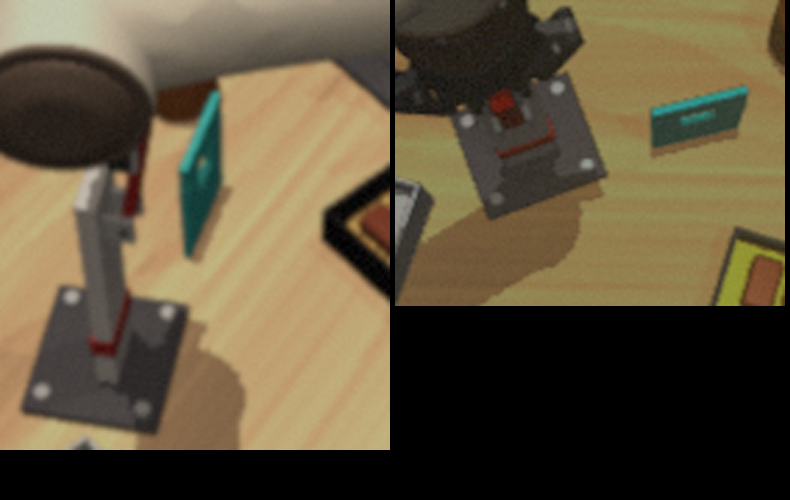

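Emit:
jog_arm:
  commands:
    - [-0.4,0,0,0,0]
    - [0,0,0,0,0]
    - [0,0,0,0,0]
    - [0,0,0,30,0]
    - [0,0,0,75,0]

```text
clock: 16.4
ee_pos: [631.5, 224.6, 339.2]
eef_rot: [-0.002, 0.557, 0.831, -0.003]
wrist_force: [0.8, 0.6, 0.1]
finger_gap: 0.504
```

Emit:
jog_arm:
  commands:
    - [0,0,0,40,0]
    - [0,-40,0,40,0]
    - [0,-88,0,40,0]
    - [0,-136,0,40,0]
    - [0,-180,0,40,0]

```text
clock: 16.9
ee_pos: [450.7, 224.5, 382.0]
eef_rot: [-0.0, 0.557, 0.83, 0.001]
wrist_force: [0.4, 1.9, -0.0]
finger_gap: 0.5
```

```bash
python3 snap.py b8 r
```

```text
16.9 [450.7 224.5 382. ] [ 0.4  1.9 -0. ] 0.5
side 190 160 k 3.0
top 180 130 k 2.786
```

View pics/b8.png

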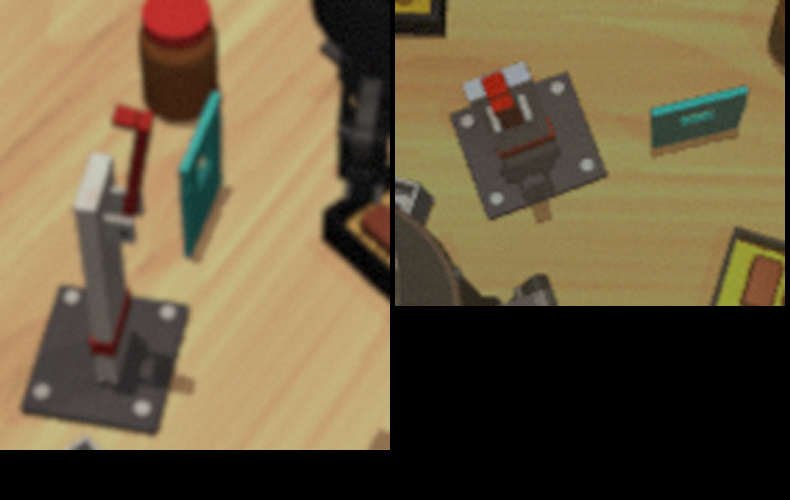

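Folded to near vertical. I measure its angle by fitting the lip position in both views.

```bash
python3 - <<'E'
from h import *
import cv2
s=(632.69,224.28,.39)
outs=[]
for cam,(x,y) in(('side',(200,170)),('top',(190,140))):
    im=cv2.imread(f'pics/b8_{cam}.png');k=6.5
    cr=cv2.resize(im[y:y+60,x:x+60],None,fx=k,fy=k,interpolation=cv2.INTER_CUBIC)
    for q,col in((0,(255,0,255)),(.1,(255,0,0)),(.2,(0,255,0))):
        for a,h,w in((110,21,8),(110,21,-8),(110,-5,8),(110,-5,-8)):
            l=(-np.sin(q)*a+np.cos(q)*h,w,np.cos(q)*a+np.sin(q)*h)
            p=((proj(cam,np.array([s[0],s[1],200])+rot(s[2])@np.array(l))-[x,y]+.5)*k-.5)
            cv2.circle(cr,(int(p[0]),int(p[1])),3,col,-1)
    outs.append(cr)
cv2.imwrite('pics/b8o.png',np.hstack(outs))
E
```

```text
(no output)
```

View pics/b8o.png

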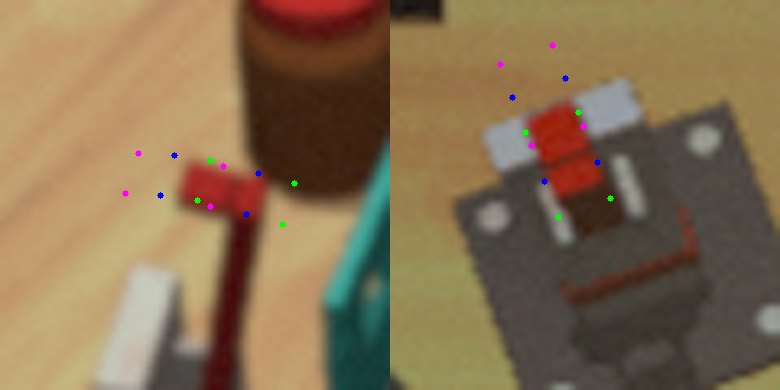

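The red hook is still at about 0.15 rad, so I push it onto the stop with shut fingers from the front.

Emit:
jog_arm:
  commands:
    - [-1,40,-6,0,0]
    - [-1,85,-13,0,0]
    - [-1,115,-17,-30,0]
    - [-1,130,-19,-68,0]
    - [-1,135.5,-19,-101,0]

```text
clock: 17.5
ee_pos: [589.9, 205.2, 278.0]
eef_rot: [-0.0, 0.558, 0.83, -0.0]
wrist_force: [0.0, 1.1, -0.5]
finger_gap: -0.001
```

Emit:
jog_arm:
  commands:
    - [-1,8,3.3,0,0]
    - [-1,16,6.6,0,0]
    - [-1,23,9.5,0,0]
    - [-1,30,12.4,0,0]
    - [-1,33,13.7,0,0]

```text
clock: 18.0
ee_pos: [619.5, 218.5, 283.2]
eef_rot: [-0.001, 0.557, 0.831, -0.002]
wrist_force: [-14.3, -3.7, 7.9]
finger_gap: 0.001
```

Emit:
jog_arm:
  commands:
    - [-1,-20,-8,0,0]
    - [-1,-45,-18,10,0]
    - [-1,-85,-30,30,0]
    - [-1,-130,-35,50,0]
    - [-1,-170,-35,80,0]

```text
clock: 18.5
ee_pos: [449.4, 183.5, 362.0]
eef_rot: [-0.0, 0.557, 0.83, 0.0]
wrist_force: [-0.2, 0.8, 0.1]
finger_gap: -0.004
```

Emit:
jog_arm:
  commands:
    - [-1,-20,40,0,0]
    - [-1,-40,80,0,0]
    - [-1,-60,120,0,0]
    - [-1,-80,160,0,0]
    - [-1,-100,200,0,0]

```text
clock: 19.0
ee_pos: [350.2, 386.3, 363.0]
eef_rot: [-0.0, 0.557, 0.831, 0.002]
wrist_force: [0.2, 0.1, -0.1]
finger_gap: 0.002
```

Emit:
jog_arm:
  commands:
    - [-1,-20,40,0,0]
    - [-1,-40,80,0,0]
    - [-1,-60,110,0,0]
    - [-1,-60,110,0,0]
    - [-1,-60,110,0,0]

```text
clock: 19.5
ee_pos: [290.6, 495.2, 361.7]
eef_rot: [-0.0, 0.556, 0.831, 0.001]
wrist_force: [0.7, -0.4, 0.3]
finger_gap: 0.004
```

```bash
python3 snap.py c1 m; python3 - <<'E'
from h import *
import cv2
s=(632.69,224.28,.39)
outs=[]
for cam,(x,y) in(('side',(200,170)),('top',(190,140))):
    im=cv2.imread(f'pics/c1_{cam}.png');k=6.5
    cr=cv2.resize(im[y:y+60,x:x+60],None,fx=k,fy=k,interpolation=cv2.INTER_CUBIC)
    for q,col in((0,(255,0,255)),(.1,(255,0,0)),(.2,(0,255,0))):
        for a,h,w in((110,21,8),(110,21,-8),(110,-5,8),(110,-5,-8)):
            l=(-np.sin(q)*a+np.cos(q)*h,w,np.cos(q)*a+np.sin(q)*h)
            p=((proj(cam,np.array([s[0],s[1],200])+rot(s[2])@np.array(l))-[x,y]+.5)*k-.5)
            cv2.circle(cr,(int(p[0]),int(p[1])),3,col,-1)
    outs.append(cr)
cv2.imwrite('pics/c1o.png',np.hstack(outs))
E
python3 ov.py c1 top 546.9 -156.7 -.3 157 350 150 110; python3 ov.py c1 side 546.9 -156.7 -.3 157 310 90 110; python3 - <<'E'
import cv2,numpy as np
a=[cv2.resize(cv2.imread(f'pics/c1_ov{c}.png'),(390,390)) for c in('top','side')]
cv2.imwrite('pics/c1p.png',np.hstack(a))
E
```

```text
19.5 [290.6 495.2 361.7] [ 0.7 -0.4  0.3] 0.004
side 190 60 k 1.95
top 170 120 k 1.393
```

View pics/c1.png

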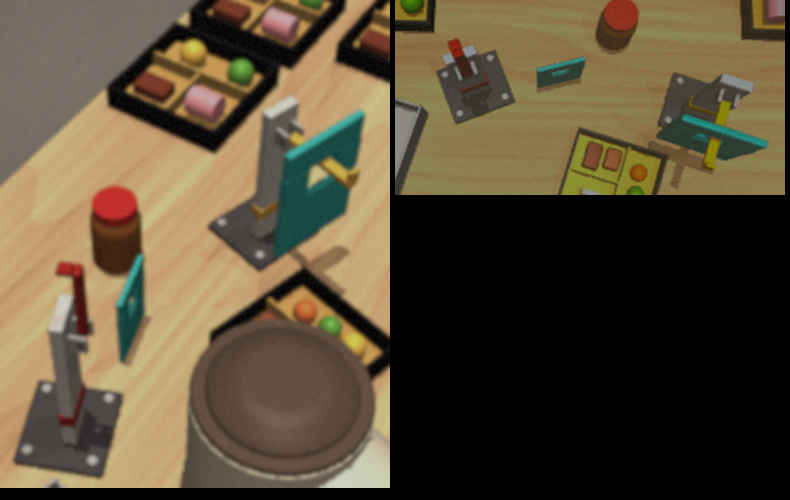

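View pics/c1o.png

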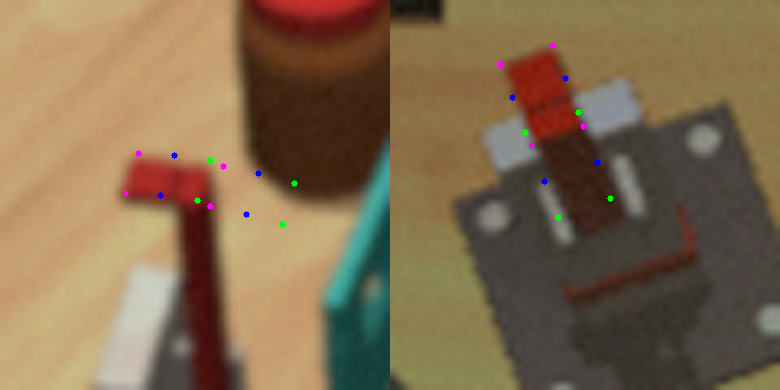

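View pics/c1p.png

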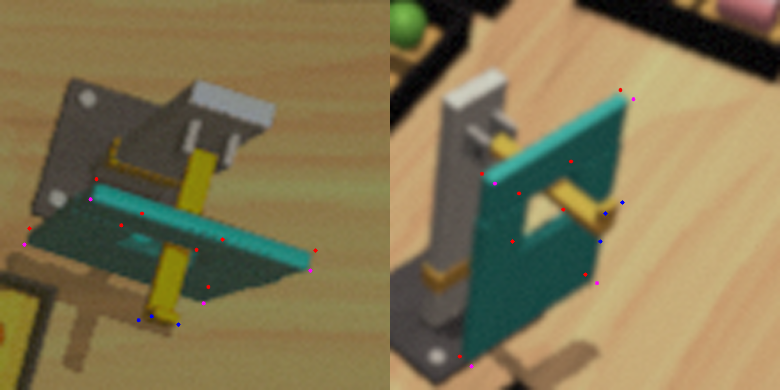

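```bash
python3 - <<'E'
import cv2,numpy as np
a=cv2.imread('pics/top0.png');b=cv2.imread('pics/c1_top.png')
for n,(x,y,w,h) in dict(bento=(280,210,90,85),pan=(100,175,95,70),jar=(310,115,40,45)).items():
    p,_=cv2.phaseCorrelate(a[y:y+h,x:x+w,1].astype(np.float32),b[y:y+h,x:x+w,1].astype(np.float32)); print(n,np.round(p,2))
from rig import arm
o=arm.get_obs();print(o["clock"],o["wrist_force"].round(1),abs(o["joint_vel"]).max())
E
```

```text
bento [-0.06  0.04]
pan [0.01 0.02]
jar [-0.15  0.48]
19.6 [ 0.8  0.3 -0.1] 0.011652507629759678
```

```bash
python3 - <<'E'
from rig import arm
print(arm.close_job())
E
```

```text
the job is handed in; nothing more can be done
None
```

The job is handed in at about 19.6 s on the robot's clock, with every step done in order; it returned no verdict. I unfolded the yellow hook onto its stop, moved the large turquoise board from the red hook to the yellow one, and let go. Last, I folded the red hook up flat.

**Last checks (final camera images):**
- **Board:** it hangs upright on the unfolded yellow arm, about 55 mm out from the pin. The predicted outline matches to about a pixel or two.
- **Yellow hook:** still fully down.
- **Red hook:** about 0.00–0.03 rad. My first fold left it at about 0.15 rad, right on the limit. I pushed it again onto the stop, and the wrist force rose to about 14 N.
- **Tray, pan and jar:** image shifts of 0.5 px or less, about 1 mm. I measured this in the top view only, because the arm hid part of the tray in the side view.
- **Robot:** parked clear of everything, with wrist force near zero.

No check failed or disagreed at the end.

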